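# Switch on the stand-mounted paddle sander

### The arm

A 6-joint arm with a two-finger parallel gripper is mounted at the origin on the work surface. World frame = base frame: x ahead of the robot, y to its left, z up, the work surface at z = 0. Lengths are in m, angles in degrees, forces in N, time in s.
With the tool pointing down it reaches from about 0.35 to 0.875 m from the base axis. Payload 15.5 kg.
Tool frame: the origin (TCP) lies midway between the tips of the shut fingers; the grasp point (between the pads) lies 19 mm behind it (manip.grip_depth is the distance from the TCP to the grasp point, in m); z points along the fingers, y is the line along which they close (so a half turn about z gives the same grasp; the last joint's range is limited). The gripper opens to 85 mm and grips with 20 to 120 N. Pads are 22 mm wide; open, the fingers measure 114 mm over their backs; the gripper's body (76 mm by 85 mm) begins 54 mm behind the grasp point. The pads swing forward as they close: fully open they stand 13 mm farther back than shut.
Start: joints at [-70.789, 28.281, 77.091, -0, 74.628, -5.472], TCP at [0.261, -0.568, 0.231] pointing down, gripper open.
Joint ranges: [-166.48, 166.48], [-47.26, 123.95], [12.59, 153.08], [-70.14, 250.14], [6.76, 159.57], [-176.63, 176.63]. Speed limits (degrees/s): [108.29, 108.29, 147.25, 172.46, 172.46, 172.46].

### API

Orientations are given as [roll, pitch, yaw] about the fixed x, y, z axes, in that order (R = Rz(yaw) Ry(pitch) Rx(roll)).
In Python, from plant import manip gives the robot as it stands.
- The arm moves only by the shell command python3 -m inch 'ROWS' [FORCE]. ROWS is JSON, a list of rows, each a list of 3 entries, a list of its own where there are three numbers: the opening, from -1 (shut) to 1 (fully open), so that 0 is half open, then the shift along the tool's x, y, z in mm, then the turn about the tool's z in rad. In form: [[grip, [x, y, z], roll], ...]. A call has exactly 10 rows; each row shifts and turns the commanded pose from where the row before left it, along the tool's axes as they then stand; what a row does not reach is not made up. A row lasts 1/10 s, in which the tool goes at most 50 mm and 8.59 degrees, less where a joint would pass 70% of its speed; a pose out of reach is approached as far as the arm can. A call with a gripper value outside its range is refused whole. The fingers move at their own pace and stop on an object; FORCE is the grip in N (left out, the last holds). Time passes only in rows, so rows that do not move let the fingers close, or fill a call up. It gives the time, the measured TCP pose, the force, the opening and the grip force at its end, in the units of the state.
- manip.state(): the state, without advancing time (a new reading comes with each control period).
- manip.get_image(name): name is "scene" or "top"; returns a dict with "color" (480x640x3 uint8, red, green, blue), "K" (3x3 intrinsics, pixels), "camera_from_world" (4x4, takes a point from world to camera coordinates). Camera axes: x right, y up, looking along -z (the intrinsics and any distortion apply to the point x, -y, -z); pixel columns grow to the right and rows downward; lengths in m; the calibration is good to about 2 mm. A picture is of the moment at which its call begins. There is no depth.
- manip.close_job(): hands the job in; it is judged then, once.
The state is a dict: "time_s": time; "q": joint angles; "joint_vel": joint speeds; "joint_torque": joint torques, N m; "tcp_pos": TCP position; "tool_rot": TCP orientation; "contact_force": force on the tool from outside, world axes, zero at the start; "ft_torque": the same for the moment, N m; "gripper_width": finger opening in m; "gripper_force": force on a finger pad.
Only numpy, scipy, OpenCV 4.12 (cv2) and the standard library are available. Lean on these libraries where they do the work, as an engineer would, in place of code of your own. Each camera call takes 0.05 s, during which the arm holds its last target. There are 200 camera calls.

### The job

Switch on the small disc sander in the bench stand: flip the lock-off lever on its paddle switch fully forward, towards the sanding disc, then pinch the paddle against the handle between the gripper's two fingers until it is fully home, hold it so for about a second and let go. The lever must stay forward and the paddle must stay in; do not disturb the loose things on the table and the stand.

Things in the scene. Friction and masses are not known exactly. Their poses are not given: they have to be found in the camera images.
- stand: Fixed bench stand: plywood base 170 x 370 x 18 mm (its x, y); origin under the base's centre, z up, y pointing roughly away from the robot. Two posts with 48 mm collars (y = -129 to -107 and 77 to 99 mm) carry the sander's handle level along y, its axis at x = 0, 155 mm above the table.
- light_bar_end (a point): Free end of a level light bar, 16 mm thick, that runs back 182 mm along the stand's -y to a 14 mm post; its axis is 145 mm above the handle's axis and 8 mm to the stand's +x. A gripper pointing straight down over the paddle hits it; tilted 30 to 45 degrees, coming from above on the stand's -x side (the robot's left), it passes beside it.
- housing: Grey round handle, 36 mm thick, paddle not included; origin on its axis at the stand's middle. y: along it, forward to the 76 mm sanding disc (y = 97 to 173, z = 38 to 46 mm); z: where the paddle faces, 40 degrees above level, to the stand's +x (the robot's right); x: 50 degrees below level, also to the stand's +x, the way a gripper squarely straddling handle and paddle points. A 48 mm gear head is at y = 102 to 152 mm.
- handle_grip (a point): Point on the handle's axis (y = -20 mm of the housing, same axes) where to squeeze. Handle plus paddle here span z = -18 to about +36 mm before the squeeze and -18 to +24 mm with the paddle home.
- paddle_plate: Black paddle, 28 mm wide, 123 mm long, 6 mm thick. Origin at its hinge (y = -80, z = +18 mm of the housing, the tail end); its y runs to the free end near the disc, z is its outward normal, its underside is z = 0. At the start it stands off the handle by 0.18 rad.
- paddle (a joint): Paddle angle: 0 = standing off (start), 0.18 rad = home, flat on the handle. Stiff (about 7 N at 60 mm from the hinge), no return spring: it stays where it is left. While the lock-off lever is back, a tooth under the lever blocks the paddle.
- lever (a joint): Angle of the lock-off lever: 0 = leaning 0.6 rad (35 degrees from the paddle's normal) back towards the tail, 1.2 rad = fully forward, leaning 0.6 rad towards the disc. It starts between 0 and 0.15 rad, takes about 2 N at the tip and stays where it is left.
- lever_tip (a point): Tip of the lock-off lever, a steel tab 16 mm wide (centred on the housing's x = 0), 5 mm thick, 24 mm long from its pin, which crosses the paddle plate at its y = 100, z = 10 mm. It stands 20 mm above the paddle's face and tips along the handle. Back, its tip is at about y = 0, z = 63 mm of the housing; push it forward anywhere above z = 48 mm.
- cup: White cup, 72 mm wide, 85 mm high; loose; origin under its centre.
- jar: Glass jar with a steel lid, 74 mm wide, 100 mm high; loose; origin under its centre.
- block: Cork sanding block 110 x 65 x 45 mm, loose, on the stand's +x side; origin under its centre.
- phone: Black phone 72 x 150 x 9 mm, loose; origin under its centre.
- bobbin: Wooden bobbin, 40 mm wide, 50 mm high, standing loose on the stand's base; origin under its centre.
- awl: Screwdriver with a wooden handle, 150 mm long, lying loose beside the stand, on its -x side.
- square: Set square lying loose: wooden stock 20 x 110 x 18 mm and a steel blade 140 x 30 mm; origin under the middle of the stock.

How it is judged (in metres and radians):
On the way, in this order (a step that is already met when the one before it is completed fails the run):
1. the lock-off lever is flipped fully forward while the paddle still stands off (value of joint lever above 1 rad and value of joint paddle below 0.06 rad), for 0.1 s.
2. the paddle is pinched home against the handle: one finger presses on the paddle, the other on the handle (value of joint paddle above 0.14 rad and contact force between the fingers and paddle_plate above 3 N and contact force between the fingers and housing above 3 N), for 0.4 s.
At the end, for the whole second after the job is handed in: lever forward (over 1.0 of 1.2 rad) and paddle home against the handle (over 0.14 of 0.18 rad), with the loose things within 30 mm of where they stood (value of joint lever above 1 rad and value of joint paddle above 0.14 rad); the robot touches nothing.
It fails at once if a loose bystander is moved more than 30 mm (distance of any of cup, jar, block, phone, bobbin, awl, square from where it was at the start of the episode above 0.03 m).
It also fails if it takes over 32 s, if anything falls off the work surface, if the arm or the gripper's body presses on something with over 40 N, if the wrist force passes 120 N, or if a joint passes its speed limit or range.

## Working session

There is one attempt and no reset: what is moved stays moved. The work goes in short steps, Python scripts to look and compute and a shell command to move; the robot and the scene stay as the last step left them, time stands still between calls to the robot, and variables do not carry over. Pictures are saved under pics/ and viewed, at most 10 in all, crops included, and the job is handed in when it is done.

```bash
mkdir -p pics; ls; python3 - <<'E'
from plant import manip
import cv2
for n in ("scene","top"):
    d=manip.get_image(n); cv2.imwrite(f"pics/{n}0.png",d["color"][:,:,::-1]); print(n,d["K"].tolist(),d["camera_from_world"].round(4).tolist(),[k for k in d])
print(manip.state())
E
```

```text
pics
scene [[461.76513302779574, 0.0, 319.5977749294091], [0.0, 461.76513302779574, 240.77784511332615], [0.0, 0.0, 1.0]] [[0.732, 0.6814, 0.0014, -0.3696], [-0.4126, 0.4416, 0.7967, 0.0801], [0.5422, -0.5837, 0.6044, -1.4983], [0.0, 0.0, 0.0, 1.0]] ['color', 'K', 'camera_from_world']
top [[557.2620983918616, 0.0, 327.8285346499148], [0.0, 557.2620983918616, 246.63580838403735], [0.0, 0.0, 1.0]] [[0.0197, -0.9998, 0.0007, -0.0242], [0.9855, 0.0196, 0.1688, -0.5318], [-0.1687, -0.0026, 0.9857, -1.4722], [0.0, 0.0, 0.0, 1.0]] ['color', 'K', 'camera_from_world']
{'time_s': 0.1, 'q': array([-7.07910046e+01,  2.83108078e+01,  7.71249508e+01,  1.44023245e-03,
        7.46256560e+01, -5.47176987e+00]), 'joint_vel': array([-0.01204779, -0.06933744, -0.17954484, -0.06694117,  0.04904473,
        0.03056214]), 'joint_torque': array([ 1.75683403e-03, -8.83585167e+01, -3.84561896e+01, -2.96269172e-04,
        5.28349556e-03, -9.24910410e-06]), 'tcp_pos': array([ 0.26088078, -0.56759753,  0.23075737]), 'tool_rot': array([-1.79938998e+02, -7.23815509e-03,  2.46803788e+01]), 'contact_force': array([-0.81369319,  0.23528152,  0.29616505]), 'ft_torque': array([-0.03421757,  0.0235735 ,  0.01480958]), 'gripper_force': 0.0, 'gripper_width': 0.08548028804866428}
```

View pics/scene0.png

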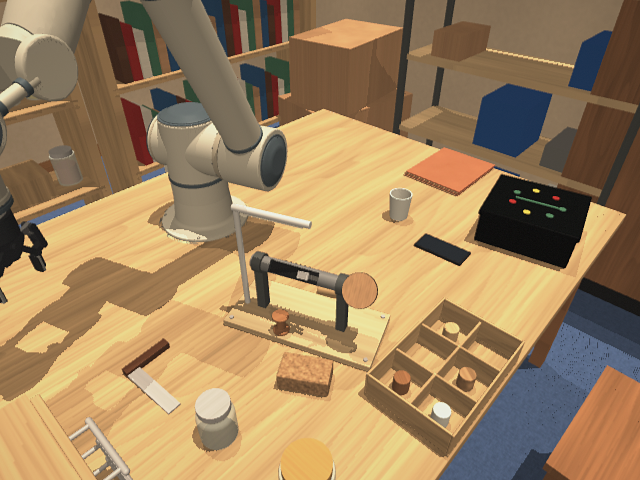

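View pics/top0.png

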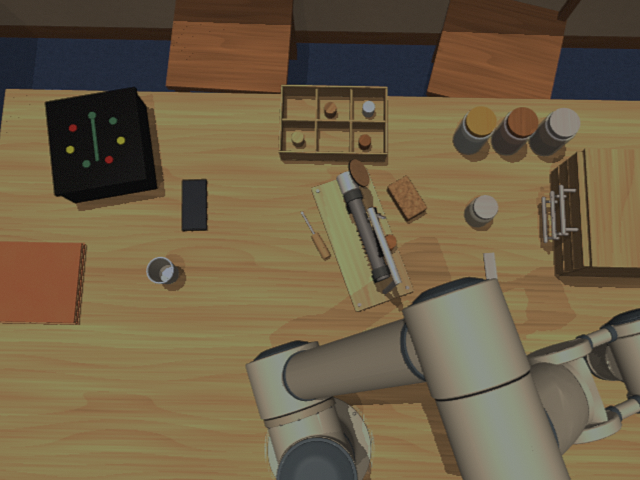

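The scene view shows the stand around (310,300), with the handle running from its collar at (262,262) to the disc at (360,290). The top view has the stand's plate at about (320,190)–(410,300), with the light bar at (370–395,210–285). I'll enlarge both.

```bash
python3 - <<'E'
import cv2,numpy as np
a=cv2.imread("pics/top0.png")[150:320,290:450]; b=cv2.imread("pics/scene0.png")[190:375,210:400]
a=cv2.resize(a,None,fx=3.5,fy=3.5,interpolation=cv2.INTER_CUBIC)[:595,:400+150]
cv2.imwrite("pics/topc.png",a)
cv2.imwrite("pics/scenec.png",cv2.resize(b,None,fx=3.2,fy=3.2,interpolation=cv2.INTER_CUBIC))
E
```

```text
(no output)
```

View pics/topc.png

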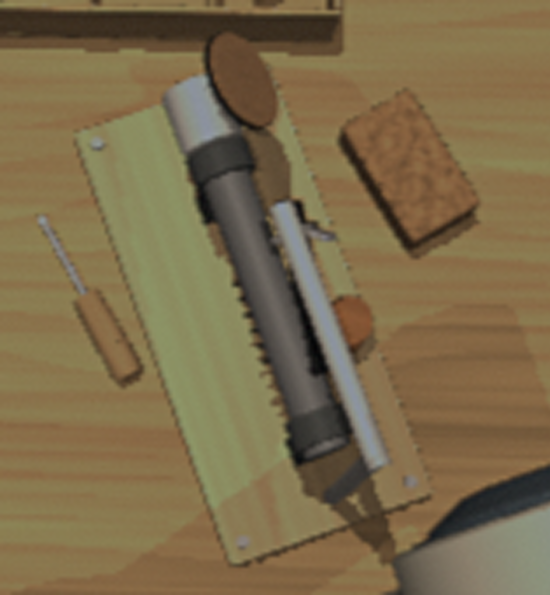

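View pics/scenec.png

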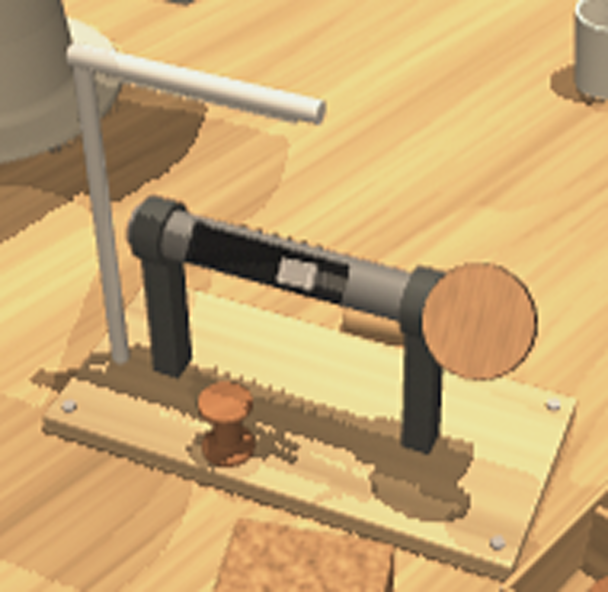

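The crops give the plate corners. In the top crop they are far-left (75,132), near-left (232,567) and near-right (432,495). In the scene crop they are far-left (576,400), near-right (45,418) and far-right (515,560). The lever tab is at (297,272) in the scene crop and about (320,232) in the top crop.

```bash
cat > h.py <<'E'
import numpy as np, pickle
from scipy.optimize import least_squares
from scipy.spatial.transform import Rotation as R
from plant import manip
def cam(n):
    d=manip.get_image(n); return d["K"],d["camera_from_world"],d["color"]
def proj(c,p):
    q=c[1][:3,:3]@p+c[1][:3,3]; v=c[0]@np.array([q[0],-q[1],-q[2]]); return v[:2]/v[2]
def ray(c,uv,z):
    d=np.linalg.inv(c[0])@[uv[0],uv[1],1]; d=c[1][:3,:3].T@(d*[1,-1,-1]); o=-c[1][:3,:3].T@c[1][:3,3]
    return o+d*(z-o[2])/d[2]
def stand():
    return np.load("stand.npy")   # x,y,yaw
def Rs(): return R.from_euler("z",stand()[2]).as_matrix()
A=np.deg2rad(40)
# housing axes in stand frame
H=np.array([[np.cos(np.deg2rad(50)),0,-np.sin(np.deg2rad(50))],[0,1,0],[np.cos(A),0,np.sin(A)]]).T
def hw(p): # housing mm -> world
    s=stand(); return np.array([s[0],s[1],.155])+Rs()@H@(np.array(p)/1000)
def wh(p):
    s=stand(); return 1000*(Rs()@H).T@(np.array(p)-[s[0],s[1],.155])
E
python3 - <<'E'
from h import *
t=cam("top");s=cam("scene")
T=lambda u,v:np.array([u/3.5+290,v/3.5+150]);S=lambda u,v:np.array([u/3.2+210,v/3.2+190])
obs=[(t,T(75,132),(-85,185)),(t,T(232,567),(-85,-185)),(t,T(432,495),(85,-185)),(s,S(576,400),(-85,185)),(s,S(45,418),(85,-185)),(s,S(515,560),(85,185))]
W=[ray(c,uv,.018) for c,uv,_ in obs]
for w,o in zip(W,obs): print(w.round(4),o[2])
def f(x):
    c,sn=np.cos(x[2]),np.sin(x[2])
    return np.concatenate([[x[0]+c*o[2][0]/1e3-sn*o[2][1]/1e3-w[0],x[1]+sn*o[2][0]/1e3+c*o[2][1]/1e3-w[1]] for w,o in zip(W,obs)])
r=least_squares(f,[.6,-.1,-1.2]); print(r.x,np.rad2deg(r.x[2]),(r.fun*1e3).round(1))
np.save("stand.npy",r.x)
for p in [(0,0,63),(0,8,60),(0,88,0),(0,-118,0)]:
    print(p,hw(p).round(4),(proj(t,hw(p))-[290,150])*3.5,(proj(s,hw(p))-[210,190])*3.2)
print("bar end y candidates")
for z in [.3]:
    w=ray(t,T(285,205),z); w2=ray(s,S(318,108),z); M=Rs().T
    print([(1000*M@(q-[r.x[0],r.x[1],0])).round(0) for q in (w,w2)])
for ax in range(3): print((Rs()@H)[:,ax].round(3))
E
```

```text
[0.7046 0.0361 0.018 ] (-85, 185)
[ 0.3581 -0.0944  0.018 ] (-85, -185)
[ 0.4172 -0.2501  0.018 ] (85, -185)
[0.7059 0.0359 0.018 ] (-85, 185)
[ 0.4251 -0.2514  0.018 ] (85, -185)
[ 0.7637 -0.1137  0.018 ] (85, 185)
[ 0.56245421 -0.10626791 -1.20350688] -68.95586469796963 [-0.   3.4  1.1  1.1  3.1 -2.  -1.3  3.6 -4.8 -0.6  1.9 -5.4]
(0, 0, 63) [ 0.5798 -0.1513  0.1955] [328.89780577 239.63075998] [278.09412143 268.56440229]
(0, 8, 60) [ 0.5864 -0.1463  0.1936] [321.55861671 230.9184519 ] [290.63729812 271.62470519]
(0, 88, 0) [ 0.6446 -0.0747  0.155 ] [218.91726852 163.21652179] [426.03031717 301.73865782]
(0, -118, 0) [ 0.4523 -0.1486  0.155 ] [319.01405284 425.98595699] [158.43641353 229.52738269]
bar end y candidates
[array([ 11.,  13., 300.]), array([  5.,  12., 300.])]
[ 0.231 -0.6   -0.766]
[0.933 0.359 0.   ]
[ 0.275 -0.715  0.643]
```

The rows only turn the tool about its own z, so I can't command a tilt directly. Poses out of reach are "approached as far as the arm can", though, and the start azimuth (-70°) is the tilt azimuth I need. I'll raise the arm, stretch it outward and see how the tool tilts.

```bash
python3 -m inch '[[1,[0,0,-50],0],[1,[0,0,-50],0],[1,[0,0,-40],0],[1,[0,50,0],-0.06],[1,[0,50,0],0],[1,[0,50,0],0],[1,[0,50,0],0],[1,[0,50,0],0],[1,[0,50,0],0],[1,[0,50,0],0]]'; python3 -c "
from plant import manip
s=manip.state();print(s['q'].round(2),s['tcp_pos'],s['tool_rot'])"
```

```text
time_s: 1.2
tcp_pos: [0.3859, -0.8024, 0.3363]
tool_rot: [177.4, 0.1, 28.1]
contact_force: [-0.1, -0.0, -0.3]
gripper_width: 0.0855
gripper_force: 0.0
[-68.24  52.62  12.86   0.24 111.88  -6.27] [ 0.38587131 -0.80244402  0.3362736 ] [1.77351133e+02 7.33052529e-02 2.81188297e+01]
```

It works: the tool tilted 2.7° outward at the stretch limit. I'll keep pushing.

```bash
python3 -m inch '[[1,[0,50,0],0.06],[1,[0,50,0],0.06],[1,[0,50,0],0],[1,[0,50,0],0],[1,[0,50,0],0],[1,[0,50,0],0],[1,[0,50,0],0],[1,[0,50,0],0],[1,[0,50,0],0],[1,[0,50,0],0]]'; python3 -c "
from plant import manip
s=manip.state();print(s['q'].round(2),s['tcp_pos'],s['tool_rot'])"
```

```text
time_s: 2.2
tcp_pos: [0.423, -0.9388, 0.2959]
tool_rot: [157.9, -1.5, 21.5]
contact_force: [0.3, -1.1, -0.4]
gripper_width: 0.0855
gripper_force: 0.0
[-69.65  56.88  12.68   1.79  88.34  -0.57] [ 0.42296552 -0.93882856  0.29593506] [157.87375915  -1.45813209  21.5049318 ]
```

```bash
python3 -m inch '[[1,[0,50,0],0],[1,[0,50,0],0],[1,[0,50,0],0],[1,[0,50,0],0],[1,[0,50,0],0],[1,[0,50,0],0],[1,[0,50,0],0],[1,[0,50,0],0],[1,[0,0,0],0],[1,[0,0,0],0]]'; python3 -c "
from plant import manip
s=manip.state();print(s['q'].round(2),s['tcp_pos'],s['tool_rot'])"
```

```text
time_s: 3.2
tcp_pos: [0.4328, -1.0044, 0.376]
tool_rot: [142.4, -2.0, 21.8]
contact_force: [0.2, -0.4, -0.1]
gripper_width: 0.0848
gripper_force: 0.0
[-70.79  54.65  12.65   3.3   75.19  -1.69] [ 0.43276388 -1.00439211  0.37597754] [142.39795431  -2.01585645  21.8221314 ]
```

```bash
cat >> h.py <<'E'
def st(target=None,house=None):
    s=manip.state(); Rt=R.from_euler("xyz",s["tool_rot"],degrees=True).as_matrix(); B=Rs()@H
    D=np.column_stack([B[:,1],B[:,2],B[:,0]])
    print("t",round(s["time_s"],2),"q",s["q"].round(1),"tcp",s["tcp_pos"].round(4),"house",wh(s["tcp_pos"]).round(1),"rot",s["tool_rot"].round(1))
    print("rot err in tool axes deg",R.from_matrix(Rt.T@D).as_rotvec(degrees=True).round(2),"F tool",(Rt.T@s["contact_force"]).round(1),"w",s["gripper_width"].round(4),s["gripper_force"])
    for t in ([np.array(target)] if target is not None else [])+([hw(house)] if house is not None else []):
        print("world tgt",t.round(3),"tool shift mm",(1000*Rt.T@(t-s["tcp_pos"])).round(1))
E
python3 -c "
from h import *
st([.46,-.45,.52],(-200,-35,9))"
```

```text
t 3.2 q [-70.8  54.7  12.6   3.3  75.2  -1.7] tcp [ 0.4328 -1.0044  0.376 ] house [ 339.6 -443.5  748.5] rot [142.4  -2.   21.8]Traceback (most recent call last):
  File "<string>", line 3, in <module>
    st([.46,-.45,.52],(-200,-35,9))
    ~~^^^^^^^^^^^^^^^^^^^^^^^^^^^^^
  File "h.py", line 26, in st
    print("rot err in tool axes deg",R.from_matrix(Rt.T@D).as_rotvec(degrees=True).round(2),"F tool",(Rt.T@s["contact_force"]).round(1),"w",s["gripper_width"].round(4),s["gripper_force"])
                                                                                                                                            ^^^^^^^^^^^^^^^^^^^^^^^^
AttributeError: 'float' object has no attribute 'round'
```

```bash
sed -i 's/s\["gripper_width"\].round(4)/s["gripper_width"]/' h.py
python3 -c "
from h import *
st([.46,-.45,.52],(-200,-35,9))"
```

```text
t 3.2 q [-70.8  54.7  12.6   3.3  75.2  -1.7] tcp [ 0.4328 -1.0044  0.376 ] house [ 339.6 -443.5  748.5] rot [142.4  -2.   21.8]
rot err in tool axes deg [-2.41 -2.06 -0.66] F tool [-0.   0.3  0.4] w 0.08476826106314969 0.0
world tgt [ 0.46 -0.45  0.52] tool shift mm [ 236.3 -316.9 -415.4]
world tgt [ 0.486 -0.005  0.314] tool shift mm [ 418.5 -766.  -493. ]
```

```bash
python3 -m inch '[[1,[20,-27,-34],0],[1,[20,-27,-34],0],[1,[20,-27,-34],0],[1,[20,-27,-34],0],[1,[20,-27,-34],0],[1,[20,-27,-34],0],[1,[20,-27,-34],0],[1,[20,-27,-34],0],[1,[20,-27,-34],0],[1,[20,-27,-34],0]]'; python3 -c "
from h import *
st([.46,0,.52],(-200,-35,9))"
```

```text
time_s: 4.2
tcp_pos: [0.458, -0.5484, 0.4854]
tool_rot: [142.4, -2.0, 21.8]
contact_force: [1.3, 0.3, 0.8]
gripper_width: 0.0853
gripper_force: 0.0
t 4.2 q [-50.7  12.1  73.7 -10.6  58.   20.9] tcp [ 0.458  -0.5484  0.4854] house [ -12.  -256.2  499.7] rot [142.4  -2.   21.8]
rot err in tool axes deg [-2.46 -2.05 -0.67] F tool [ 1.4  0.6 -0.5] w 0.08528533299279015 0.0
world tgt [0.46 0.   0.52] tool shift mm [ 206.6 -386.4 -331.6]
world tgt [ 0.486 -0.005  0.314] tool shift mm [ 221.6 -500.7 -158.8]
```

```bash
python3 -m inch '[[1,[18,-34,-29],0],[1,[18,-34,-29],0],[1,[18,-34,-29],0],[1,[18,-34,-29],0],[1,[18,-34,-29],0],[1,[18,-34,-29],0],[1,[18,-34,-29],0],[1,[18,-34,-29],0],[1,[18,-34,-29],0],[1,[18,-34,-29],0]]'; python3 -c "
from h import *
st([.46,0,.52],(-200,-35,9))"
```

```text
time_s: 5.2
tcp_pos: [0.458, -0.0676, 0.5144]
tool_rot: [142.4, -2.0, 21.8]
contact_force: [0.8, -0.7, -0.8]
gripper_width: 0.0855
gripper_force: 0.0
t 5.2 q [  8.9  -0.8  84.3 -36.2  85.8  77. ] tcp [ 0.458  -0.0676  0.5144] house [-322.6  -83.6  174.6] rot [142.4  -2.   21.8]
rot err in tool axes deg [-2.39 -2.06 -0.69] F tool [0.5 0.2 1.2] w 0.08552690489493898 0.0
world tgt [0.46 0.   0.52] tool shift mm [ 27.1 -46.3 -41.6]
world tgt [ 0.486 -0.005  0.314] tool shift mm [  42.  -160.9  131. ]
```

```bash
python3 -m inch '[[1,[8,-32,26],-0.012],[1,[8,-32,26],0],[1,[8,-32,26],0],[1,[8,-32,26],0],[1,[8,-32,26],0],[1,[0,0,0],0],[1,[0,0,0],0],[1,[0,0,0],0],[1,[0,0,0],0],[1,[0,0,0],0]]'; python3 -c "
from h import *
import cv2
st(None,(18,-38,9))
t=cam('top');s=cam('scene')
a=cv2.resize(t[2][130:320,250:460,::-1],None,fx=1.9,fy=1.9,interpolation=2);b=cv2.resize(s[2][150:370,200:400,::-1],None,fx=2,fy=2,interpolation=2)
v=np.zeros((440,800,3),np.uint8);v[:361,:399]=a;v[:440,400:]=b
cv2.imwrite('pics/appr.png',v)"
```

```text
time_s: 6.2
tcp_pos: [0.4836, -0.0085, 0.316]
tool_rot: [142.4, -1.7, 22.3]
contact_force: [-0.2, -0.0, 0.0]
gripper_width: 0.0855
gripper_force: 0.0
t 6.2 q [ 16.2  12.  101.  -41.1  67.  101.1] tcp [ 0.4836 -0.0085  0.316 ] house [-200.2  -38.5   11.9] rot [142.4  -1.7  22.3]
rot err in tool axes deg [-2.38 -2.15 -0.08] F tool [-0.2 -0.  -0.1] w 0.08548143079596422 0.0
world tgt [ 0.534 -0.137  0.147] tool shift mm [ -7.7   6.2 218. ]
```

View pics/appr.png

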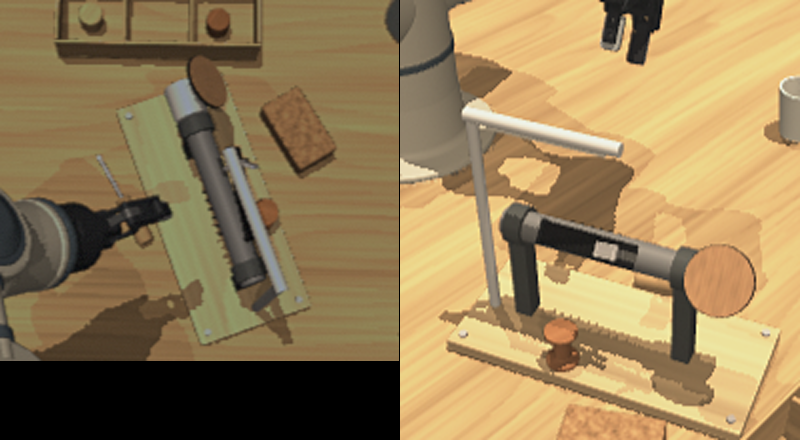

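The top half of the picture shows the gripper at the left of the stand at (150,210), clear of the bar. The scene half shows the lever tab at (606,250), still back. I'll go in astride the handle behind the lever.

```bash
python3 -m inch '[[1,[-1,1,32],0],[1,[-1,1,32],0],[1,[-1,1,32],0],[1,[-1,1,32],0],[1,[-1,1,32],0],[1,[-1,1,32],0],[1,[-1,0,32],0],[1,[0,0,0],0],[1,[0,0,0],0],[1,[0,0,0],0]]'; python3 -c "
from h import *
import cv2
st(None,(24,-20,9))
s=cam('scene')
cv2.imwrite('pics/in.png',cv2.resize(s[2][200:320,220:400,::-1],None,fx=4,fy=4,interpolation=2))"
```

```text
time_s: 7.3
tcp_pos: [0.5354, -0.1395, 0.1418]
tool_rot: [142.3, -1.7, 22.4]
contact_force: [1.3, 0.2, -0.2]
gripper_width: 0.0854
gripper_force: 0.0
t 7.3 q [ -1.6  29.3 110.7 -61.1  38.8 115.6] tcp [ 0.5354 -0.1395  0.1418] house [ 23.8 -37.2   7.8] rot [142.3  -1.7  22.4]
rot err in tool axes deg [-2.37 -2.13 -0.01] F tool [1.2 0.1 0.4] w 0.08542494247442527 0.0
world tgt [ 0.552 -0.134  0.142] tool shift mm [17.1  1.2  0.8]
```

View pics/in.png

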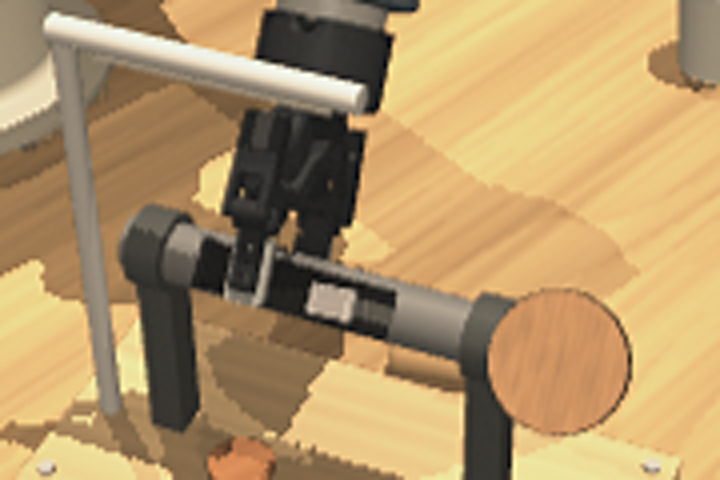

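The upper finger, at (245,275), is over the paddle just behind the lever tab at (330,300), clear of the bar. Next I push forward along the tool's +x.

```bash
python3 -m inch '[[1,[5,0,0],0],[1,[5,0,0],0],[1,[5,0,0],0],[1,[5,0,0],0],[1,[4,0,0],0],[1,[4,0,0],0],[1,[4,0,0],0],[1,[4,0,0],0],[1,[2,0,0],0],[1,[0,0,0],0]]'; python3 -c "
from h import *
import cv2
st(None,(24,8.5,9))"
```

```text
time_s: 8.35
tcp_pos: [0.5703, -0.1255, 0.1418]
tool_rot: [142.4, -1.6, 22.4]
contact_force: [-1.0, -0.5, -0.0]
gripper_width: 0.0852
gripper_force: 0.9
t 8.35 q [  0.2  31.1 105.6 -57.1  41.6 112.1] tcp [ 0.5703 -0.1255  0.1418] house [23.4  0.5  7.4] rot [142.4  -1.6  22.4]
rot err in tool axes deg [-2.4  -2.06  0.02] F tool [-1.1  0.1  0. ] w 0.08520145460854103 0.8669659914448857
world tgt [ 0.578 -0.124  0.142] tool shift mm [8.  1.6 0.8]
```

```bash
python3 -m inch '[[1,[2,0,0],0],[1,[2,0,0],0],[1,[1,0,0],0],[1,[1,0,0],0],[1,[1,0,0],0],[1,[0,0,0],0],[1,[0,0,0],0],[1,[0,0,0],0],[1,[0,0,0],0],[1,[0,0,0],0]]'; python3 -c "
from h import *
import cv2
st(None,(24,8.5,9))
s=cam('scene')
for y,z in ((26.4,67.6),(-.3,62.8)): print(((proj(s,hw((0,y,z)))-[250,220])*6).round())
cv2.imwrite('pics/push.png',cv2.resize(s[2][220:310,250:370,::-1],None,fx=6,fy=6,interpolation=2))"
```

```text
time_s: 9.35
tcp_pos: [0.5765, -0.123, 0.142]
tool_rot: [142.4, -1.6, 22.3]
contact_force: [-4.0, -4.3, 0.4]
gripper_width: 0.0855
gripper_force: 2.7
t 9.35 q [  0.5  31.4 104.7 -56.4  42.1 111.5] tcp [ 0.5765 -0.123   0.142 ] house [23.2  7.1  7.5] rot [142.4  -1.6  22.3]
rot err in tool axes deg [-2.4  -2.03  0.02] F tool [-5.4  2.3  1.1] w 0.08548738809369733 2.6611257562763058
world tgt [ 0.578 -0.124  0.142] tool shift mm [1.4 1.6 0.8]
[346. 342.]
[281. 323.]
```

View pics/push.png

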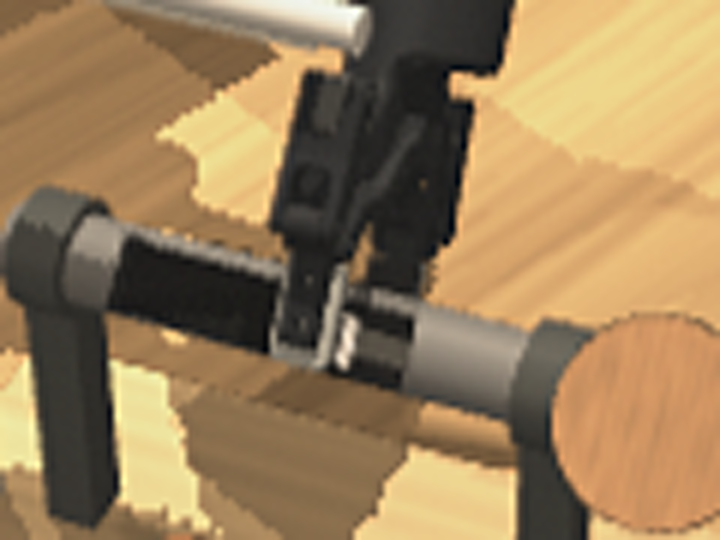

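The finger has pushed the lever: its pale face shows at (347,342), where the forward position predicts (346,342). The force is rising. I'll push one more millimetre to confirm it is against the stop.

```bash
python3 -m inch '[[1,[0.5,0,0],0],[1,[0.5,0,0],0],[1,[0.5,0,0],0],[1,[0,0,0],0],[1,[0,0,0],0],[1,[0,0,0],0],[1,[0,0,0],0],[1,[0,0,0],0],[1,[0,0,0],0],[1,[0,0,0],0]]'; python3 -c "
from h import *
st(None,(24,-22,9))"
```

```text
time_s: 10.4
tcp_pos: [0.5768, -0.1226, 0.1417]
tool_rot: [142.4, -1.5, 22.3]
contact_force: [-9.7, -3.4, 0.6]
gripper_width: 0.0857
gripper_force: 4.7
t 10.4 q [  0.5  31.4 104.6 -56.2  42.3 111.4] tcp [ 0.5768 -0.1226  0.1417] house [23.3  7.5  7.1] rot [142.4  -1.5  22.3]
rot err in tool axes deg [-2.43 -1.92  0.03] F tool [-10.2   0.1  -1. ] w 0.08565839192311447 4.6653564454754815
world tgt [ 0.55  -0.135  0.142] tool shift mm [-29.5   1.9  -0.4]
```

The stop is reached: the force jumped to 10 N with almost no further travel. I'll back off to the grip spot at y = -22 and re-centre for the squeeze at z = 3.

```bash
python3 -m inch '[[1,[-4,0,0],0],[1,[-5,-1,0],0],[1,[-5,-1,0],0],[1,[-5,-1,0],0],[1,[-5,-1,0],0],[1,[-5,0,0],0],[1,[-1,0,0],0],[1,[0,0,0],0],[1,[0,0,0],0],[1,[0,0,0],0]]'; python3 -c "
from h import *
import cv2
st(None,(24,-22,3))
s=cam('scene')
cv2.imwrite('pics/back.png',cv2.resize(s[2][220:310,250:370,::-1],None,fx=6,fy=6,interpolation=2))"
```

```text
time_s: 11.4
tcp_pos: [0.5495, -0.1306, 0.1388]
tool_rot: [142.4, -1.6, 22.4]
contact_force: [-0.1, -0.5, 0.2]
gripper_width: 0.0854
gripper_force: 0.0
t 11.4 q [ -0.5  30.3 108.7 -59.6  40.  114.8] tcp [ 0.5495 -0.1306  0.1388] house [ 24.  -20.8   3.5] rot [142.4  -1.6  22.4]
rot err in tool axes deg [-2.4  -2.09  0.02] F tool [-0.3  0.4  0.1] w 0.08537737390381167 0.0
world tgt [ 0.548 -0.131  0.139] tool shift mm [-1.2 -0.5 -0. ]
```

View pics/back.png

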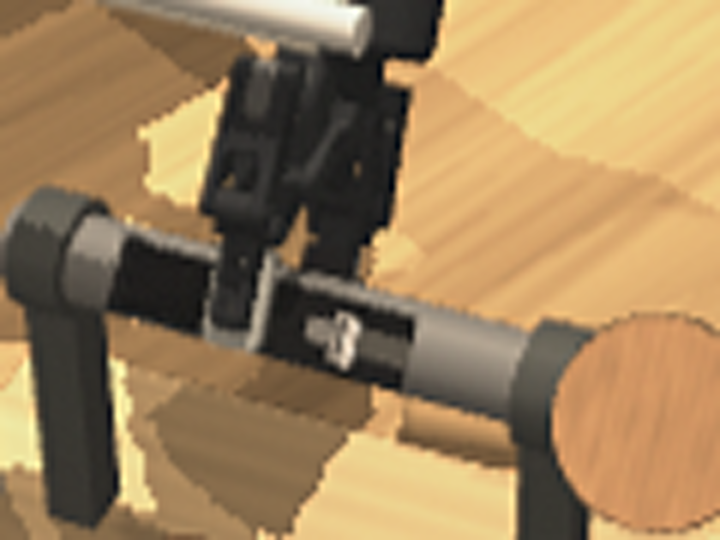

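The lever stands forward, with its tip at (345,345), and the finger is clear at (235,300). Now I squeeze gently.

```bash
python3 -m inch '[[0.4,[0,0,0],0],[0.3,[0,0,0],0],[0.2,[0,0,0],0],[0.15,[0,0,0],0],[0.1,[0,0,0],0],[0.05,[0,0,0],0],[0,[0,0,0],0],[-0.05,[0,0,0],0],[-0.1,[0,0,0],0],[-0.1,[0,0,0],0]]' 30; python3 -c "
from h import *
st()"
```

```text
time_s: 12.45
tcp_pos: [0.5489, -0.1287, 0.138]
tool_rot: [142.6, -1.7, 22.5]
contact_force: [-6.5, 26.5, 2.3]
gripper_width: 0.0416
gripper_force: 27.8
t 12.45 q [ -0.3  30.3 108.8 -59.5  39.8 114.8] tcp [ 0.5489 -0.1287  0.138 ] house [ 23.3 -20.7   1.4] rot [142.6  -1.7  22.5]
rot err in tool axes deg [-2.57 -2.19  0.06] F tool [  4.2 -20.1 -18.1] w 0.041590900680771654 27.808694657724118
```

The width of 41.6 mm means the paddle is home, but the handle finger carries most of the load. I'll ease the tool across by 2 mm and hold.

```bash
python3 -m inch '[[-0.15,[0,-1,0],0],[-0.2,[0,-1,-1],0],[-0.2,[0,0,0],0],[-0.2,[0,0,0],0],[-0.2,[0,0,0],0],[-0.2,[0,0,0],0],[-0.2,[0,0,0],0],[-0.2,[0,0,0],0],[-0.2,[0,0,0],0],[-0.2,[0,0,0],0]]' 40; python3 -c "
from h import *
st()"
```

```text
time_s: 13.45
tcp_pos: [0.5487, -0.1283, 0.1381]
tool_rot: [142.4, -1.6, 22.4]
contact_force: [4.3, 3.9, -6.5]
gripper_width: 0.0405
gripper_force: 46.7
t 13.45 q [ -0.2  30.3 108.8 -59.6  40.  115.1] tcp [ 0.5487 -0.1283  0.1381] house [ 23.  -20.7   1.1] rot [142.4  -1.6  22.4]
rot err in tool axes deg [-2.44 -2.12  0.03] F tool [ 5.3 -5.6  4. ] w 0.04048235450664171 46.65472090244293
```

Balanced, with about 45 N on both sides. I'll hold a little longer, then open.

```bash
python3 -m inch '[[-0.2,[0,0,0],0],[-0.2,[0,0,0],0],[-0.2,[0,0,0],0],[-0.2,[0,0,0],0],[1,[0,0,0],0],[1,[0,0,0],0],[1,[0,0,0],0],[1,[0,0,0],0],[1,[0,0,0],0],[1,[0,0,0],0]]'; python3 -c "
from h import *
st(None,(-150,-25,9))"
```

```text
time_s: 14.45
tcp_pos: [0.5484, -0.1287, 0.1384]
tool_rot: [142.4, -1.6, 22.4]
contact_force: [0.7, 0.3, 0.1]
gripper_width: 0.0854
gripper_force: 0.0
t 14.45 q [ -0.2  30.3 108.8 -59.6  40.  115.1] tcp [ 0.5484 -0.1287  0.1384] house [ 22.9 -21.1   1.5] rot [142.4  -1.6  22.4]
rot err in tool axes deg [-2.4  -2.07  0.02] F tool [ 0.8  0.  -0.1] w 0.08543555416280162 0.0
world tgt [ 0.507 -0.032  0.276] tool shift mm [   2.4    0.3 -173.1]
```

```bash
python3 -m inch '[[1,[0,0,-20],0],[1,[0,0,-25],0],[1,[0,0,-25],0],[1,[0,0,-25],0],[1,[0,0,-25],0],[1,[0,0,-25],0],[1,[0,0,-25],0],[1,[0,0,-15],0],[1,[0,0,0],0],[1,[0,0,0],0]]'; python3 -c "
from h import *
import cv2
st()
s=cam('scene')
cv2.imwrite('pics/end.png',cv2.resize(s[2][200:370,220:400,::-1],None,fx=3.5,fy=3.5,interpolation=2))"
```

```text
time_s: 15.45
tcp_pos: [0.5017, -0.0259, 0.2846]
tool_rot: [142.4, -1.6, 22.4]
contact_force: [0.5, 0.3, -0.5]
gripper_width: 0.0852
gripper_force: 0.0
t 15.45 q [ 13.4  15.2 102.4 -42.8  61.9 102.3] tcp [ 0.5017 -0.0259  0.2846] house [-161.5  -27.8    9.1] rot [142.4  -1.6  22.4]
rot err in tool axes deg [-2.4  -2.09  0.03] F tool [ 0.6 -0.4  0.3] w 0.08515203189943552 0.0
```

View pics/end.png

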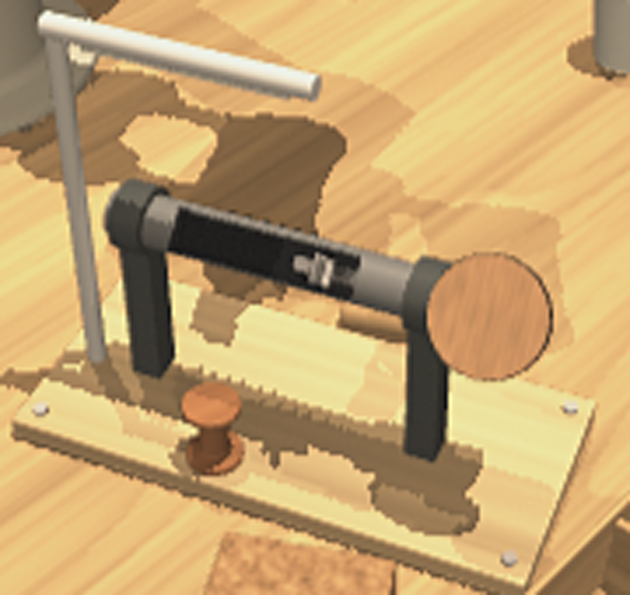

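The lever is forward with its tip at (322,270), the paddle lies flat, the bobbin and block haven't moved, and the gripper is clear. I'll hand in now.

```bash
python3 -c "
from plant import manip
print(manip.close_job())"
```

```text
the job is handed in; nothing more can be done
None
```

The job is handed in, at about 15.5 s: the lever was flipped to its stop, then the paddle was pinched home (about 45 N, held over 1 s) and released; the last picture shows both still set and the gripper clear, but the hand-in returned no verdict.

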